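# Sift the mixed nuts

## Task

Take the slotted scoop by its wooden grip, lift it a little and shake it from side to side, low over the baking tin, until all the pecans have dropped through into the tin and only the walnuts are left in the scoop. Then carry it to the white bowl, tip it nose-down so that all the walnuts roll into the bowl, and stand the empty scoop upright on its feet on the chopping board. Leave the mug and the pepper mill where they are, and lose no nuts.

Things in the scene. Friction and masses are not known exactly. Their poses are not given: they have to be found in the camera images.
- scoop: slotted steel sorting scoop full of mixed nuts, a wooden grip across its top; at the start it stands on its 4 feet in the baking tin, nose roughly towards the robot. 166 mm long (x), 160 wide (y), 134 high, about 0.26 kg empty. Origin at foot level under the grip; x from nose to back wall, z up. Feet 33 mm tall at x -50 and +68, y +-75 mm. Side and back walls rise to 80 mm; only the nose is open
- scoop_grip (a point): middle of the scoop's wooden grip, 118 mm above its feet, straight above its origin. A straight bar along the scoop's y: 16 mm thick (x), 26 mm tall (z), 140 mm free between its straps; fingers go on either side of it in x
- scoop_floor (a point): middle of the scoop's floor, on top of its bars, 38 mm above its feet. Flat bars run along the scoop's x, with four 24 mm wide slots between them, centred at y -51, -17, +17, +51 mm (bars 10 mm wide, at y -34, 0, +34), and two 5 mm cross rods under the bars at x -36 and +18 mm
- scoop_nose (a point): middle of the scoop's open nose edge, at x -85 mm and 52 mm above its feet. Over the last 30 mm the bars rise at 25 degrees: walnuts stay in while the scoop is level and roll out over the nose when it is tipped nose-down by clearly more (40 to 45 degrees)
- tin: dark square-cornered steel baking tin, 215 mm (its x) by 240 mm (its y), 50 mm high, walls and floor 4 mm thick, loose, 0.6 kg; origin at the centre of its underside
- bowl: white ceramic bowl, 230 mm across the rim, 80 mm high, walls 5 mm, loose, 0.5 kg, empty at the start; origin at the centre of its underside. Stands left or right of the tin, the board on the other side. Beyond the right-hand place hangs a wall cabinet, underside 0.59 m above the worktop: keep the tool low there
- board: wooden chopping board lying flat and fixed, 200 mm (its x) by 280 mm (its y) by 21 mm; origin at the centre of its underside; its long side lies roughly left to right
- walnut_0: walnut in its shell, large, roundish, 46 x 43 x 43 mm, 22 g; too big for the scoop's slots; origin at its centre
- walnut_1: walnut in its shell, large, roundish, 46 x 43 x 43 mm, 22 g; too big for the scoop's slots; origin at its centre
- walnut_2: walnut in its shell, large, roundish, 46 x 43 x 43 mm, 22 g; too big for the scoop's slots; origin at its centre
- walnut_3: walnut in its shell, large, roundish, 46 x 43 x 43 mm, 22 g; too big for the scoop's slots; origin at its centre
- pecan_0: pecan in its shell, small, oblong and smooth, 39 mm long (its x) and 21 mm thick, 12 g; at the start it lies along the top of a bar of the scoop's floor; shaking sideways (along the scoop's y) rolls it off the bar and it drops through the slot beside it, at once or after some more strokes if it catches on a cross rod (strokes of 40 mm at 0.3 m/s or more do it); origin at its centre
- pecan_1: pecan in its shell, small, oblong and smooth, 39 mm long (its x) and 21 mm thick, 12 g; at the start it lies along the top of a bar of the scoop's floor; shaking sideways (along the scoop's y) rolls it off the bar and it drops through the slot beside it, at once or after some more strokes if it catches on a cross rod (strokes of 40 mm at 0.3 m/s or more do it); origin at its centre
- pecan_2: pecan in its shell, small, oblong and smooth, 39 mm long (its x) and 21 mm thick, 12 g; at the start it lies along the top of a bar of the scoop's floor; shaking sideways (along the scoop's y) rolls it off the bar and it drops through the slot beside it, at once or after some more strokes if it catches on a cross rod (strokes of 40 mm at 0.3 m/s or more do it); origin at its centre
- pecan_3: pecan in its shell, small, oblong and smooth, 39 mm long (its x) and 21 mm thick, 12 g; at the start it lies along the top of a bar of the scoop's floor; shaking sideways (along the scoop's y) rolls it off the bar and it drops through the slot beside it, at once or after some more strokes if it catches on a cross rod (strokes of 40 mm at 0.3 m/s or more do it); origin at its centre
- pecan_4: pecan in its shell, small, oblong and smooth, 39 mm long (its x) and 21 mm thick, 12 g; at the start it lies along the top of a bar of the scoop's floor; shaking sideways (along the scoop's y) rolls it off the bar and it drops through the slot beside it, at once or after some more strokes if it catches on a cross rod (strokes of 40 mm at 0.3 m/s or more do it); origin at its centre
- mug: white spotted mug, 91 mm high, a bystander beyond the tin; origin at its underside
- mill: dark wooden pepper mill, 170 mm high, 58 mm across, a bystander beyond the tin; origin at its underside

How it is judged (in metres and radians):
On the way, in this order (a step that is already met when the one before it is completed fails the run):
1. all five pecans have dropped through into the tin while all four walnuts are still in the scoop (x of pecan_0 in the frame of tin between -0.105 and 0.105 m and y of pecan_0 in the frame of tin between -0.118 and 0.118 m and z of pecan_0 in the frame of tin between 0 and 0.042 m and x of pecan_1 in the frame of tin between -0.105 and 0.105 m and y of pecan_1 in the frame of tin between -0.118 and 0.118 m and z of pecan_1 in the frame of tin between 0 and 0.042 m and x of pecan_2 in the frame of tin between -0.105 and 0.105 m and y of pecan_2 in the frame of tin between -0.118 and 0.118 m and z of pecan_2 in the frame of tin between 0 and 0.042 m and x of pecan_3 in the frame of tin between -0.105 and 0.105 m and y of pecan_3 in the frame of tin between -0.118 and 0.118 m and z of pecan_3 in the frame of tin between 0 and 0.042 m and x of pecan_4 in the frame of tin between -0.105 and 0.105 m and y of pecan_4 in the frame of tin between -0.118 and 0.118 m and z of pecan_4 in the frame of tin between 0 and 0.042 m and x of walnut_0 in the frame of scoop between -0.085 and 0.076 m and y of walnut_0 in the frame of scoop between -0.076 and 0.076 m and z of walnut_0 in the frame of scoop between 0.036 and 0.11 m and x of walnut_1 in the frame of scoop between -0.085 and 0.076 m and y of walnut_1 in the frame of scoop between -0.076 and 0.076 m and z of walnut_1 in the frame of scoop between 0.036 and 0.11 m and x of walnut_2 in the frame of scoop between -0.085 and 0.076 m and y of walnut_2 in the frame of scoop between -0.076 and 0.076 m and z of walnut_2 in the frame of scoop between 0.036 and 0.11 m and x of walnut_3 in the frame of scoop between -0.085 and 0.076 m and y of walnut_3 in the frame of scoop between -0.076 and 0.076 m and z of walnut_3 in the frame of scoop between 0.036 and 0.11 m), for 0.1 s.
2. all four walnuts lie in the bowl, the pecans still in the tin (x of pecan_0 in the frame of tin between -0.105 and 0.105 m and y of pecan_0 in the frame of tin between -0.118 and 0.118 m and z of pecan_0 in the frame of tin between 0 and 0.042 m and x of pecan_1 in the frame of tin between -0.105 and 0.105 m and y of pecan_1 in the frame of tin between -0.118 and 0.118 m and z of pecan_1 in the frame of tin between 0 and 0.042 m and x of pecan_2 in the frame of tin between -0.105 and 0.105 m and y of pecan_2 in the frame of tin between -0.118 and 0.118 m and z of pecan_2 in the frame of tin between 0 and 0.042 m and x of pecan_3 in the frame of tin between -0.105 and 0.105 m and y of pecan_3 in the frame of tin between -0.118 and 0.118 m and z of pecan_3 in the frame of tin between 0 and 0.042 m and x of pecan_4 in the frame of tin between -0.105 and 0.105 m and y of pecan_4 in the frame of tin between -0.118 and 0.118 m and z of pecan_4 in the frame of tin between 0 and 0.042 m and horizontal distance between each of walnut_0, walnut_1, walnut_2, walnut_3 and bowl below 0.095 m and z of walnut_0 in the frame of bowl between 0.01 and 0.09 m and z of walnut_1 in the frame of bowl between 0.01 and 0.09 m and z of walnut_2 in the frame of bowl between 0.01 and 0.09 m and z of walnut_3 in the frame of bowl between 0.01 and 0.09 m), for 0.2 s.
At the end, for the whole second after the job is handed in: Five pecans in the tin, four walnuts in the bowl (centres within 95 mm of its middle, below 90 mm), tin and bowl level; the empty scoop at rest on its feet on the chopping board, level within 3 degrees, its middle over the board; the robot touches nothing (all of step 2 and x of scoop in the frame of board between -0.1 and 0.1 m and y of scoop in the frame of board between -0.14 and 0.14 m and z of scoop in the frame of board between 0.016 and 0.026 m and angle between each of scoop, tin's own z axis and vertical below 0.06 rad and linear speed of scoop below 0.02 m/s and angle between bowl's own z axis and vertical below 0.1 rad).
It fails at once if the mug or the pepper mill is moved by more than 30 mm (distance of any of mug, mill from where it was at the start of the episode above 0.03 m).
It also fails if it takes over 58 s, if anything falls off the work surface, if the arm or the gripper's body presses on something with over 40 N, if the wrist force passes 120 N, or if a joint passes its speed limit or range.

## Robot

A 7-joint arm with a two-finger parallel gripper is mounted at the origin on a cart in front of the work surface, level with it; the furniture and walls round the work are solid. World frame = base frame: x ahead of the robot, y to its left, z up, the work surface at z = 0. Lengths are in mm, angles in degrees, forces in N, time in s.
With the tool pointing down it reaches from about 425 to 925 mm from the base axis. Payload 6.8 kg.
Tool frame: the origin (TCP) lies at the very end of the fingers, on their centre line; the grasp point (between the pads) lies 19 mm behind it; z points along the fingers, y is the line along which they close (so a half turn about z gives the same grasp; the last joint's range is limited). The gripper opens to 88 mm and grips with 3 to 60 N. Pads are 20 mm wide; open, the fingers measure 115 mm over their backs; the gripper's body (75 mm by 178 mm) begins 61 mm behind the grasp point.
Start: joints at [-78.902, 27.33, 1.283, 89.118, -0.659, 63.558, -4.761], TCP at [200.633, 644.511, 222.664] pointing down, gripper open.
Joint ranges: [-169.35, 169.35], [-19.33, 120.38], [-80.79, 83.38], [13.8, 139.57], [-78.32, 258.32], [9.67, 109.79], [-169.56, 169.56]. Speed limits (degrees/s): [136.94, 136.94, 180, 180, 180, 180, 180].

## Interface

Orientations are given as [roll, pitch, yaw] about the fixed x, y, z axes, in that order (R = Rz(yaw) Ry(pitch) Rx(roll)).
In Python, from cell import move_to, move_linear, set_joints, grip, pause, inverse_kinematics, get_state, get_image, calibration, Unreachable, job_done, search_frame, trace, pinpoint gives the robot as it stands. Calls block until the motion is done:
- move_to(position, orientation): joint-space move of the TCP to a pose.
- move_linear(position, feed=150, ori=None, guard=None): straight line of the TCP; ori=None keeps the orientation; feed is the mean speed in mm/s. With guard (N) it stops when the force on the tool has changed by that much, and returns True; else False.
- set_joints(angles): joint-space move.
- grip(opening): finger opening in mm; the grip force is fixed at half the most; returns when the fingers have stopped.
- pause(seconds).
- inverse_kinematics(position, orientation): joint angles nearest the present ones, or None.
- get_state(): the state.
- get_image(name): name is "scene" or "side" or "wrist"; returns (picture, depth): 480x640x3 uint8, red, green, blue; 480x640 float32, mm along the optical axis (not along the pixel's ray), 0 where there is no reading.
- calibration(name): a dict with "fx", "fy", "cx", "cy" (pixels), "rvec" (rotation vector, rad) and "tvec" (3), from world to camera coordinates, as OpenCV has them. Camera axes: x right, y down, z forward; pixel columns grow to the right and rows downward; lengths in mm; the calibration is good to about 2 mm. The wrist camera is an equidistant fisheye: a pixel r from the principal point sees the ray r / f radians off the axis. A picture is of the moment at which its call begins: read the wrist's pose just before it. calibration takes no time and is no camera call; for the wrist camera it gives the pose at the moment of the call.
A pose or a line that the arm cannot do raises Unreachable and nothing moves.
- job_done(): hands the job in; it is judged then, once.
Trained networks look in the newest picture that a camera, given by its name, has taken for a name from the list of things; names that differ only in an ending like _2 or _b are one class to them, and where a whole thing is asked for, a point or a joint stands for the part that bears it (a point fixed in the world has none). Each returns a list of dicts, best first, with "confidence" (0 to 1); they miss things now and then, are a little off and sometimes report something else, mostly with a low value. They report only what shows in the picture. A call takes as long as a camera call.
- search_frame(target, camera): "point" ([row, column] as shares, 0 to 1, of the picture: columns of its width, rows of its height, amid what is visible of it).
- trace(target, camera): "mask" (480x640 bool, what is visible of it) and "point" ([row, column] as shares, 0 to 1, of the picture: columns of its width, rows of its height, amid what is visible of it).
- pinpoint(target, camera): "point" ([row, column] as shares, 0 to 1, of the picture: columns of its width, rows of its height: a listed point, or the origin of a listed thing).
The state is a dict: "time_s": time; "q": joint angles; "dq": joint speeds; "effort": joint torques, N m; "eef_pos": TCP position; "orientation": TCP orientation; "force": force on the tool from outside, world axes, zero at the start; "torque": the same for the moment, N m; "finger_gap": finger opening in mm; "gripper_force": force on a finger pad.
Only numpy, scipy, OpenCV 4.12 (cv2) and the standard library are available. Lean on these libraries where they do the work, as an engineer would, in place of code of your own. Each camera call takes 0.05 s, during which the arm holds its last target. There are 200 camera calls.

## Working session

There is one attempt and no reset: what is moved stays moved. The work goes in short steps, each a Python script; the robot and the scene stay as the last script left them, time stands still between calls to the robot, and variables do not carry over. Pictures are saved under pics/ and viewed, at most 10 in all, crops included, and the job is handed in when it is done.

```bash
mkdir -p pics; ls; cat > h.py <<'E'
import numpy as np, cv2
from cell import *
from scipy.spatial.transform import Rotation as R
def save(n,f,im=None):
    p,d=get_image(n) if im is None else im
    cv2.imwrite('pics/'+f,p[:,:,::-1]); return p,d
def cloud(n,d):
    c=calibration(n); Rm=cv2.Rodrigues(np.array(c['rvec'],float))[0]; t=np.array(c['tvec'],float).ravel()
    v,u=np.mgrid[:480,:640]
    P=np.stack([(u-c['cx'])/c['fx']*d,(v-c['cy'])/c['fy']*d,d],-1)
    return (P-t)@Rm
def ray(n,pt,z):
    c=calibration(n); Rm=cv2.Rodrigues(np.array(c['rvec'],float))[0]; t=np.array(c['tvec'],float).ravel()
    v,u=pt[0]*480,pt[1]*640
    r=np.array([(u-c['cx'])/c['fx'],(v-c['cy'])/c['fy'],1])@Rm; o=-t@Rm
    return o+r*(z-o[2])/r[2]
E
python3 - <<'E'
from h import *
for n in ('scene','side'):
    p,d=save(n,n+'0.png'); P=cloud(n,d)
    print(n,np.round(-np.array(calibration(n)['tvec']).ravel()@cv2.Rodrigues(np.array(calibration(n)['rvec'],float))[0]))
    for t,z in (('scoop_grip',118+4),('scoop_nose',56),('scoop_floor',42),('scoop',4),('tin',0),('bowl',0),('board',0),('mug',0),('mill',0)):
        for r in pinpoint(t,n)[:1]: print(t,'pp',round(r['confidence'],2),np.round(ray(n,r['point'],z)),np.round(np.array(r['point'])*[480,640]))
    for t in ('bowl','board','tin','scoop_grip','mug','mill'):
        for r in trace(t,n)[:1]:
            m=r['mask']&(d>0); Q=P[m]; print(t,'tr',round(r['confidence'],2),m.sum(),np.round(np.percentile(Q,[2,50,98],axis=0)).tolist())
print(get_state()['time_s'])
E
```

```text
pics
scene [-279. -556.  643.]
scoop_grip pp 0.75 [548. 135. 122.] [238. 281.]
scoop_nose pp 0.95 [460. 110.  56.] [283. 265.]
scoop_floor pp 0.78 [547. 141.  42.] [268. 279.]
scoop pp 0.82 [544. 127.   4.] [285. 283.]
tin pp 0.72 [530. 117.   0.] [290. 283.]
bowl pp 0.82 [ 431. -207.    0.] [367. 384.]
board pp 0.59 [478. 395.   0.] [264. 185.]
mug pp 0.63 [741.  11.   0.] [268. 369.]
mill pp 0.97 [729.  82.   0.] [262. 343.]
bowl tr 0.87 6473 [[330.0, -279.0, 4.0], [464.0, -167.0, 37.0], [537.0, -96.0, 80.0]]
board tr 0.94 4226 [[369.0, 268.0, 6.0], [459.0, 377.0, 20.0], [571.0, 529.0, 23.0]]
tin tr 0.71 4383 [[412.0, -15.0, 0.0], [467.0, 75.0, 24.0], [669.0, 241.0, 54.0]]
scoop_grip tr 0.57 2754 [[454.0, 42.0, 5.0], [541.0, 124.0, 64.0], [633.0, 216.0, 136.0]]
mug tr 0.83 1460 [[711.0, -39.0, 5.0], [741.0, -5.0, 60.0], [808.0, 39.0, 90.0]]
mill tr 0.58 1014 [[698.0, 61.0, 2.0], [711.0, 78.0, 93.0], [813.0, 142.0, 159.0]]
side [1007.  -42.  897.]
scoop_grip pp 0.75 [547. 130. 122.] [209. 336.]
scoop_nose pp 0.79 [463. 108.  56.] [197. 314.]
scoop_floor pp 0.7 [551. 127.  42.] [230. 334.]
scoop pp 0.69 [555. 123.   4.] [240. 332.]
tin pp 0.65 [547. 126.   0.] [238. 332.]
bowl pp 0.73 [ 441. -206.    0.] [236. 183.]
board pp 0.91 [481. 399.   0.] [187. 430.]
mug pp 0.69 [767.  14.   0.] [341. 313.]
mill pp 0.83 [732.  86.   0.] [316. 341.]
bowl tr 0.78 6265 [[338.0, -292.0, 4.0], [423.0, -198.0, 26.0], [547.0, -101.0, 80.0]]
board tr 0.79 8037 [[383.0, 268.0, 10.0], [488.0, 398.0, 20.0], [582.0, 534.0, 24.0]]
tin tr 0.9 5747 [[422.0, -7.0, 1.0], [560.0, 104.0, 11.0], [675.0, 257.0, 55.0]]
scoop_grip tr 0.58 2880 [[458.0, 43.0, 14.0], [561.0, 137.0, 69.0], [639.0, 218.0, 137.0]]
mug tr 0.64 1882 [[725.0, -37.0, 5.0], [761.0, 3.0, 35.0], [812.0, 37.0, 91.0]]
mill tr 0.96 1139 [[710.0, 61.0, 3.0], [744.0, 81.0, 123.0], [756.0, 108.0, 168.0]]
1.6
```

```bash
python3 - <<'E'
from h import *
for n in ('scene','side'):
    p,d=get_image(n); P=cloud(n,d)
    Q=P[(P[...,2]>120)&(P[...,2]<139)&(abs(P[...,0]-548)<100)&(abs(P[...,1]-130)<100)&(d>0)]
    r=cv2.minAreaRect(Q[:,:2].astype(np.float32)); print(n,'grip',len(Q),r,np.median(Q,axis=0))
    B=P[(d>0)&(P[...,2]>72)&(P[...,2]<84)&(P[...,1]<-60)&(P[...,0]<620)&(P[...,0]>280)]
    A=np.c_[B[:,:2],np.ones(len(B))]; s=np.linalg.lstsq(A,(B[:,:2]**2).sum(1),rcond=None)[0]
    print('bowl',len(B),s[:2]/2, np.sqrt(s[2]+(s[:2]**2).sum()/4))
    T=P[(d>0)&(abs(P[...,2]-50)<5)&(abs(P[...,0]-548)<160)&(abs(P[...,1]-125)<150)]
    print('tin',cv2.minAreaRect(T[:,:2].astype(np.float32)))
    m=trace('board',n)[0]['mask']&(abs(P[...,2]-21)<5)&(d>0); m=cv2.erode(m.astype(np.uint8),np.ones((3,3)))>0
    print('board',cv2.minAreaRect(P[m][:,:2].astype(np.float32)))
E
```

```text
scene grip 565 ((545.18994140625, 131.41152954101562), (21.06804847717285, 162.52406311035156), 13.629746437072754) [541.62300976 125.8857685  130.54203497]
bowl 821 [ 437.84056325 -202.96406007] 110.76516699097544
tin ((563.3013305664062, 127.7106704711914), (268.23101806640625, 250.95504760742188), 14.381007194519043)
board ((523.4942626953125, 97.0711669921875), (90.89199829101562, 192.24432373046875), 50.98820114135742)
side grip 708 ((549.9354858398438, 130.57894897460938), (17.873661041259766, 160.32798767089844), 13.51391887664795) [553.21128307 127.43427843 133.79994686]
bowl 653 [ 443.32938946 -202.45618189] 110.35278348644252
tin ((546.078857421875, 124.03546142578125), (224.01748657226562, 247.40061950683594), 14.511739730834961)
board ((480.20013427734375, 401.1911315917969), (276.6005859375, 197.77386474609375), 85.05970764160156)
```

View pics/scene0.png

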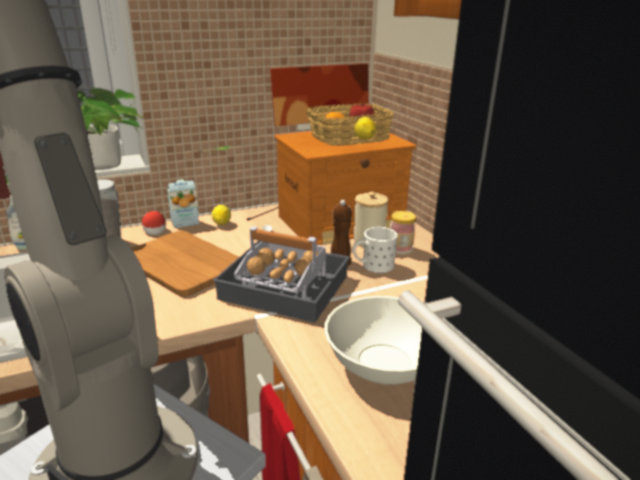

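View pics/side0.png

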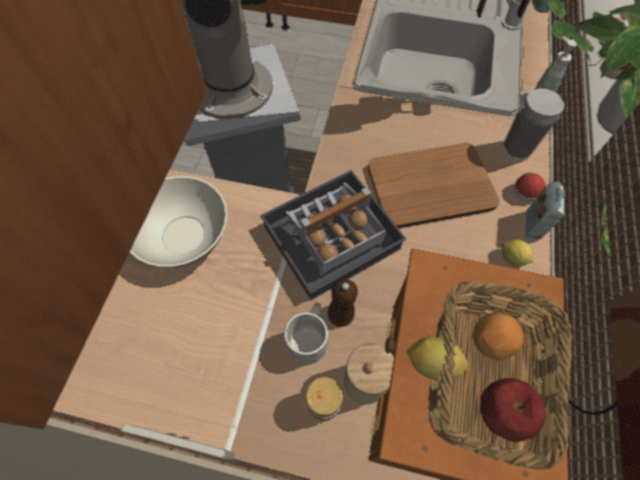

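```bash
python3 - <<'E'
from h import *
for n in ('scene','side'):
    p,d=get_image(n); P=cloud(n,d)[d>0]
    Q=P[(P[:,2]>95)&(P[:,0]>-200)&(P[:,0]<700)&(P[:,1]<-120)&(P[:,1]>-900)&(P[:,2]<1300)]
    h,_,_=np.histogram2d(Q[:,0],Q[:,1],bins=[np.arange(-200,701,100),np.arange(-900,-119,60)]); print(n,len(Q)); print(h.astype(int))
    if len(Q): print(np.percentile(Q,[1,50,99],axis=0).round())
g=np.array([548,131,122.]); y0=13.6
def tool(gp,syaw,tilt,flip):
    S=R.from_euler('z',syaw,degrees=True)*R.from_euler('y',-tilt,degrees=True)
    T=S*R.from_euler('xyz',[180,0,-90+180*flip],degrees=True)
    return gp+T.apply([0,0,19]),T.as_euler('xyz',degrees=True)
for f in (0,1):
    p,o=tool(g,y0,0,f); print(f,'grasp',inverse_kinematics(p,o))
    p,o=tool(np.array([480,400,170.]),0,0,f); print('board',inverse_kinematics(p,o))
    for sy in range(-180,180,20):
        a=np.radians(sy); u=np.array([np.cos(a),np.sin(a),0])
        gp=np.array([440,-203,112.])+[0,0,107]+u*(13+10)
        p,o=tool(gp,sy,45,f); q=inverse_kinematics(p,o)
        p2,o2=tool(gp+[0,0,20],sy,0,f); q2=inverse_kinematics(p2,o2)
        print(f,sy,None if q is None else np.round(q),None if q2 is None else np.round(q2))
E
```

```text
scene 100726
[[    0     0     0     0     0     0     0     0     0     0     0     0
      0]
 [    0     0     0     0     0     0     0     0     0     0     0     0
      0]
 [    0     0     0     0     0 12593 24533  1476   160     0     0     0
      0]
 [    0     0     0     0     0     0 13830 29461 17962     0     0     0
      0]
 [    0     0     0     0     0     0     0     0     0     0     0     0
      0]
 [    0     0     0     0     0     0     0     0     0     0     0     0
      0]
 [    0     0     0     0     0     0     0     0     0     0     0     0
      0]
 [    0     0     0     0     0     0     0     0     0     0     0   302
    177]
 [    0     0     0     0     0     0     0     0     0     0     0     0
    232]]
[[  19. -576.  154.]
 [ 111. -481.  457.]
 [ 174. -374.  631.]]
side 0
[[0 0 0 0 0 0 0 0 0 0 0 0 0]
 [0 0 0 0 0 0 0 0 0 0 0 0 0]
 [0 0 0 0 0 0 0 0 0 0 0 0 0]
 [0 0 0 0 0 0 0 0 0 0 0 0 0]
 [0 0 0 0 0 0 0 0 0 0 0 0 0]
 [0 0 0 0 0 0 0 0 0 0 0 0 0]
 [0 0 0 0 0 0 0 0 0 0 0 0 0]
 [0 0 0 0 0 0 0 0 0 0 0 0 0]
 [0 0 0 0 0 0 0 0 0 0 0 0 0]]
0 gras
[... 2481 characters left out ...]
11.]
1 0 None [-25.  15.  50. 114. -14.  56.  32.]
1 20 [ 47.   9. -10. 134. -78.  36. 123.] [-28.  15.  52. 115. -14.  56.  51.]
1 40 [ 50.  15. -10. 126. -61.  50. 126.] [-30.  14.  53. 116. -14.  56.  70.]
1 60 [ 50.  21. -10. 117. -48.  62. 130.] [-34.  14.  58. 117. -14.  56.  91.]
1 80 [ 56.  27. -22. 108. -33.  71. 132.] [-37.  14.  61. 118. -15.  56. 112.]
1 100 [  8.  34.  37. 104. -42.  93. 163.] [-39.  13.  63. 119. -14.  56. 132.]
1 120 [ 60.  40. -45.  95.  -3.  89. 135.] [-39.  12.  64. 120. -13.  56. 151.]
1 140 [ 60.  47. -57.  91.  11.  99. 138.] [ 66.  15. -56. 114.  14.  58. 143.]
1 160 [ -22.   59.   72.   96.  -29.  105. -137.] [ -45.   18.   76.  120.  -21.   57. -158.]
```

```bash
python3 - <<'E'
from h import *
for n,px in (('side',[(30,30),(100,100),(50,170),(250,60),(330,30)]),('scene',[(5,430),(5,400),(300,440),(100,455),(305,410),(305,455),(420,560)])):
    p,d=get_image(n); P=cloud(n,d)
    for v,u in px: print(n,v,u,P[v,u].round(),d[v,u])
print(calibration('side'))
# grip: TCP, joint speed for shaking
from scipy.spatial.transform import Rotation as R
E
```

```text
side 30 30 [ 783. -121.  757.] 212.82715
side 100 100 [ 769. -113.  697.] 273.3579
side 50 170 [694. -69. 665.] 340.6805
side 250 60 [ 846. -158.  661.] 265.51236
side 330 30 [ 888. -181.  651.] 252.8483
scene 5 430 [ 607. -148.  611.] 873.41266
scene 5 400 [651. -69. 608.] 948.3061
scene 300 440 [ 142. -402.  369.] 508.3291
scene 100 455 [ 172. -381.  552.] 460.7651
scene 305 410 [ 115. -384.  370.] 498.5692
scene 305 455 [ 141. -418.  370.] 499.2219
scene 420 560 [  81. -533.  340.] 409.36722
{'fx': 439.5369160103227, 'fy': 439.5369160103227, 'cx': 318.17705383620233, 'cy': 246.53338521832862, 'rvec': array([ 2.19364845,  1.62803281, -0.40373644]), 'tvec': array([-245.31800517, -452.3367474 , 1246.89304306])}
```

```bash
cat >> h.py <<'E'
def tool(gp,syaw,tilt=0):
    S=R.from_euler('z',syaw,degrees=True)*R.from_euler('y',-tilt,degrees=True)
    T=S*R.from_euler('xyz',[180,0,90],degrees=True)
    return (np.array(gp,float)+T.apply([0,0,19])).tolist(),T.as_euler('xyz',degrees=True).tolist()
def st():
    s=get_state(); print('t',round(s['time_s'],2),'tcp',np.round(s['eef_pos'],1),'o',np.round(s['orientation'],1),'gap',round(s['finger_gap'],1),'gf',round(s['gripper_force'],1),'F',np.round(s['force'],1),'q',np.round(s['q']))
E
python3 - <<'E'
from h import *
p,o=tool([548,131,230],13.6); move_to(p,o); st()
p,o=tool([548,131,122],13.6); print(move_linear(p,150,o,guard=15)); st()
grip(5); st()
p,o=tool([548,131,135],13.6); move_linear(p,60,o); st()
save('scene','s1.png'); save('side','d1.png')
pa=get_state()['eef_pos']
for dy in (-22,22):
    a=np.radians(13.6); print(dy,np.round(np.array(inverse_kinematics((np.array(pa)+[-np.sin(a)*dy,np.cos(a)*dy,17]).tolist(),o))-get_state()['q'],1))
i=cv2.imread('pics/s1.png')[150:350,150:450]; j=cv2.imread('pics/d1.png')[130:330,200:500]
cv2.imwrite('pics/c1.png',cv2.resize(np.vstack([i,j]),None,fx=1.5,fy=1.5))
E
```

```text
t 4.22 tcp [547.8 132.6 210.9] o [-180.    -0.   103.8] gap 87.4 gf 0.0 F [ 1.1 -0.9  0.2] q [-44.  19.  30. 107. -11.  57.   5.]
False
t 5.08 tcp [548.7 131.1 103.7] o [179.9  -0.  103.6] gap 87.8 gf 0.0 F [0.3 1.3 0.2] q [-41.  27.  27. 112. -17.  45.  10.]
t 6.18 tcp [548.1 131.  102.9] o [180.    0.  103.6] gap 16.2 gf 30.0 F [ 1.3  0.6 -1.7] q [-41.  27.  27. 112. -17.  45.  10.]
t 6.55 tcp [548.  131.1 116.4] o [180.   -0.  103.6] gap 15.9 gf 30.0 F [-0.1 -0.1 -5.1] q [-41.  26.  27. 112. -16.  46.   9.]
-22 [ 1.5 -1.3  0.8 -0.7  0.9  1.9  1.5]
22 [-2.8 -1.4  0.6 -0.7  1.   1.9 -3.1]
```

View pics/c1.png

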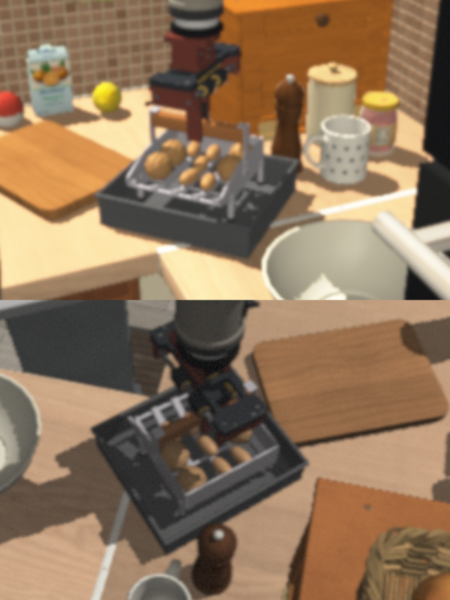

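```bash
cat >> h.py <<'E'
A=np.radians(13.6); YS=np.array([-np.sin(A),np.cos(A),0])
def shake(c,n,feed,amp=22):
    for k in range(n):
        p,o=tool(c+YS*amp*(1 if k%2 else -1),13.6); move_linear(p,feed,o)
    p,o=tool(c,13.6); move_linear(p,150,o)
E
python3 - <<'E'
from h import *
c=np.array([548,131,152])-YS*5
p,o=tool(c,13.6); move_linear(p,100,o); st()
shake(c,2,250); st()
shake(c,6,320); st()
pause(.2)
i=save('scene','s2.png')[0]; j=save('side','d2.png')[0]
for n in ('scene','side'):
    for t in('pecan_0','walnut_0'):
        print(n,t,[(round(r['confidence'],2),(np.array(r['point'])*[480,640]).round().tolist()) for r in search_frame(t,n)])
w=np.vstack([i[200:340,190:370],j[160:300,240:420]])
cv2.imwrite('pics/c2.png',cv2.resize(w,None,fx=2.1,fy=2.1,interpolation=cv2.INTER_CUBIC)[:,:,::-1])
E
```

```text
t 6.97 tcp [549.6 126.1 133.4] o [179.9  -0.  103.6] gap 15.7 gf 30.0 F [ 0.  -0.7 -4.2] q [-41.  25.  28. 111. -15.  48.   9.]
t 7.85 tcp [549.4 124.2 133. ] o [-180.     0.   103.4] gap 15.4 gf 30.0 F [ 0.8 -0.2 -3. ] q [-41.  25.  28. 111. -15.  48.   9.]
t 9.83 tcp [549.5 123.9 133.1] o [180.    0.  103.4] gap 15.8 gf 30.0 F [ 0.3  0.5 -4.3] q [-41.  25.  28. 111. -15.  48.   9.]
scene pecan_0 [(0.45, [284.0, 282.0])]
scene walnut_0 [(0.83, [245.0, 270.0]), (0.77, [253.0, 293.0]), (0.69, [242.0, 290.0]), (0.55, [263.0, 278.0])]
side pecan_0 [(0.62, [256.0, 345.0]), (0.52, [255.0, 370.0])]
side walnut_0 [(0.64, [221.0, 324.0]), (0.59, [219.0, 364.0])]
```

View pics/c2.png

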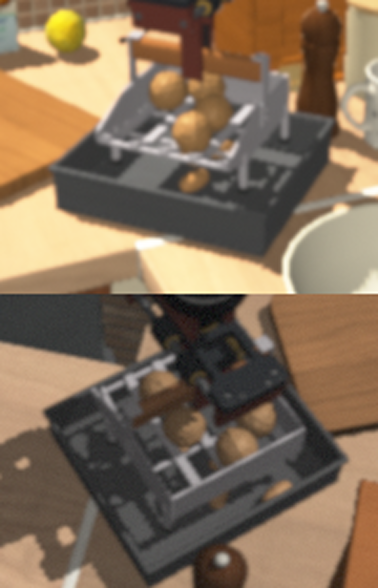

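```bash
python3 - <<'E'
from h import *
c=np.array([548,131,152])-YS*3
shake(c,10,340,23); st()
p,o=tool(c+[0,0,75],13.6); move_linear(p,120,o); pause(.2); st()
i=save('scene','s3.png')[0]; j=save('side','d3.png')[0]
for n in ('scene','side'):
    for t in('pecan_0','walnut_0'):
        print(n,t,[(round(r['confidence'],2),(np.array(r['point'])*[480,640]).round().tolist()) for r in search_frame(t,n)])
w=np.vstack([i[180:330,190:370],j[150:300,240:420]])
cv2.imwrite('pics/c3.png',cv2.resize(w,None,fx=1.95,fy=1.95,interpolation=cv2.INTER_CUBIC)[:,:,::-1])
E
```

```text
t 13.43 tcp [549.  125.9 133.1] o [-180.     0.   103.4] gap 15.5 gf 30.0 F [ 0.3  0.1 -3.8] q [-41.  25.  28. 111. -15.  48.   9.]
t 14.41 tcp [548.1 128.  207.1] o [-179.9    0.   103.6] gap 15.7 gf 30.0 F [ 0.1  0.1 -3.6] q [-44.  19.  31. 107. -12.  57.   5.]
scene pecan_0 [(0.65, [271.0, 295.0]), (0.57, [259.0, 283.0]), (0.48, [284.0, 281.0])]
scene walnut_0 [(0.55, [215.0, 301.0]), (0.5, [219.0, 282.0]), (0.47, [215.0, 267.0])]
side pecan_0 [(0.67, [228.0, 322.0]), (0.65, [254.0, 372.0]), (0.51, [241.0, 349.0]), (0.43, [252.0, 344.0])]
side walnut_0 [(0.85, [199.0, 366.0]), (0.71, [219.0, 340.0]), (0.64, [207.0, 311.0])]
```

View pics/c3.png

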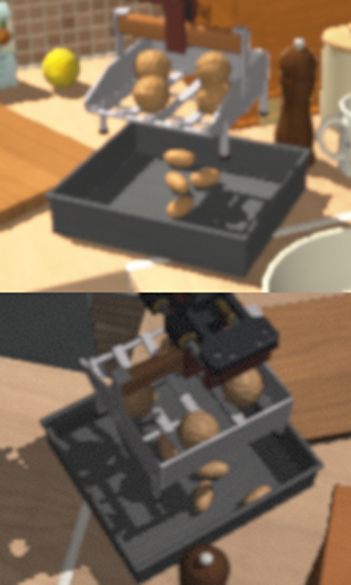

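```bash
python3 - <<'E'
from h import *
for n,L in (('scene',[(271,295),(259,283),(284,281),(273,281)]),('side',[(228,322),(254,372),(241,349),(252,344)])):
    p,d=get_image(n); P=cloud(n,d)
    for v,u in L: print(n,v,u,'z14:',ray(n,(v/480,u/640),14)[:2].round(),'depth pt',P[v,u].round())
E
```

```text
scene 271 295 z14: [598. 135.] depth pt [594. 131.  17.]
scene 259 283 z14: [629. 197.] depth pt [616. 187.  23.]
scene 284 281 z14: [530. 123.] depth pt [518. 113.  23.]
scene 273 281 z14: [570. 156.] depth pt [558. 145.  23.]
side 228 322 z14: [523. 108.] depth pt [525. 107.  19.]
side 254 372 z14: [620. 196.] depth pt [625. 193.  25.]
side 241 349 z14: [573. 157.] depth pt [578. 155.  23.]
side 252 344 z14: [597. 137.] depth pt [603. 135.  27.]
```

```bash
python3 - <<'E'
from h import *
i=save('wrist','w4.png')[0]
print([(round(r['confidence'],2),(np.array(r['point'])*[480,640]).round().tolist()) for r in search_frame('pecan_0','wrist')])
i=get_image('scene')[0]
cv2.imwrite('pics/c4.png',cv2.resize(i[180:260,230:330],None,fx=6,fy=6,interpolation=cv2.INTER_CUBIC)[:,:,::-1])
E
```

```text
[(0.64, [166.0, 410.0]), (0.51, [217.0, 287.0])]
```

View pics/w4.png

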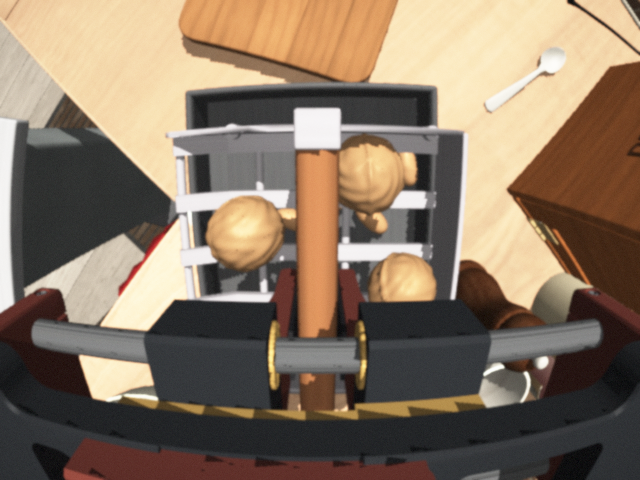

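View pics/c4.png

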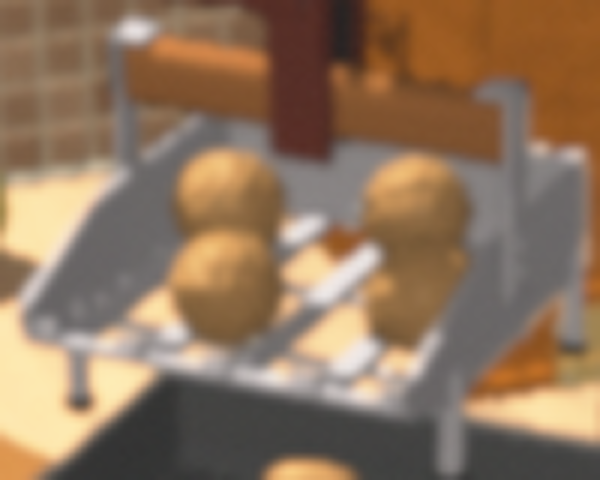

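```bash
cat >> h.py <<'E'
def shake2(c,n,feed,amp,tilt,ax=0):
    X=np.array([np.cos(A),np.sin(A),0])
    for k in range(n):
        s=1 if k%2 else -1
        p,o=tool(c+YS*amp*s+X*ax*(1 if (k//2)%2 else -1),13.6,tilt); move_linear(p,feed,o)
    p,o=tool(c,13.6,0); move_linear(p,100,o)
E
python3 - <<'E'
from h import *
c=np.array([548,131,160])-YS*4
p,o=tool(c,13.6,-6); move_linear(p,100,o); st()
shake2(c,8,380,27,-6,5); st()
p,o=tool(c+[0,0,70],13.6); move_linear(p,140,o); pause(.2); st()
i=save('scene','s5.png')[0]; j=save('side','d5.png')[0]; w=save('wrist','w5.png')[0]
for n in ('scene','side','wrist'):
    print(n,[(round(r['confidence'],2),(np.array(r['point'])*[480,640]).round().tolist(),ray(n,r['point'],14)[:2].round().tolist() if n!='wrist' else '') for r in search_frame('pecan_0',n)])
f=lambda a:cv2.resize(a,(400,300),interpolation=cv2.INTER_CUBIC)
cv2.imwrite('pics/c5.png',np.vstack([np.hstack([f(i[185:320,200:380]),f(j[160:295,240:420])]),np.hstack([f(w[90:330,150:470]),f(i[180:255,235:335])])])[:,:,::-1])
E
```

```text
t 15.78 tcp [547.4 126.6 141.5] o [-174.     0.   103.6] gap 15.6 gf 30.0 F [ 0.6  0.5 -4.2] q [-41.  27.  29. 106. -15.  56.   9.]
t 18.49 tcp [548.6 126.6 141.2] o [-179.9   -0.   103.5] gap 16.0 gf 30.0 F [ 0.2  0.9 -3.1] q [-42.  24.  29. 111. -15.  49.   8.]
t 19.34 tcp [548.3 127.  209.9] o [-179.9    0.   103.6] gap 16.0 gf 30.0 F [-0.  -0.3 -3.3] q [-44.  19.  31. 107. -12.  57.   5.]
scene [(0.68, [260.0, 281.0], [623.0, 197.0]), (0.53, [273.0, 280.0], [569.0, 158.0])]
side [(0.63, [204.0, 367.0], [491.0, 230.0]), (0.49, [254.0, 372.0], [620.0, 195.0]), (0.48, [241.0, 349.0], [574.0, 156.0])]
wrist [(0.73, [213.0, 233.0], ''), (0.68, [219.0, 288.0], ''), (0.58, [182.0, 356.0], ''), (0.58, [304.0, 491.0], '')]
```

View pics/c5.png

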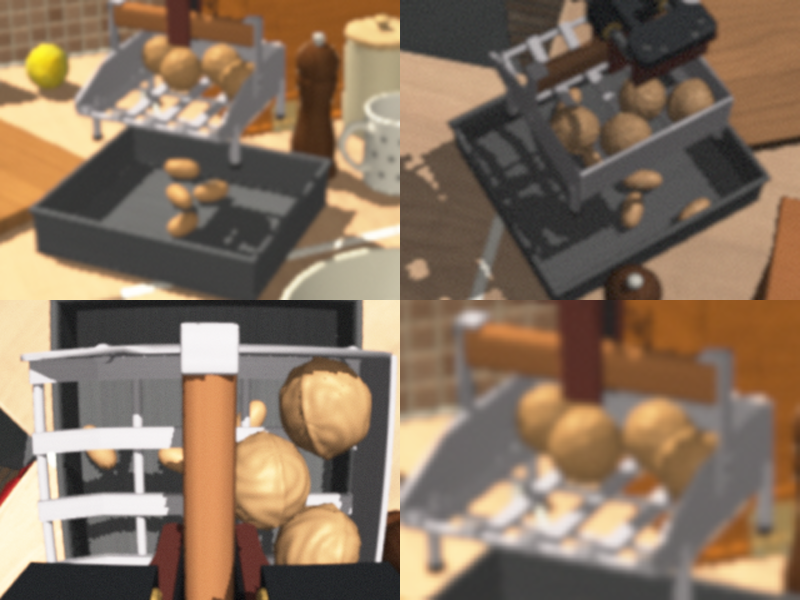

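```bash
cat >> h.py <<'E'
def wpt(v,u,d,c):
    Rm=cv2.Rodrigues(np.array(c['rvec'],float))[0]; t=np.array(c['tvec'],float).ravel()
    x,y=(u-c['cx'])/c['fx'],(v-c['cy'])/c['fy']; th=np.hypot(x,y); k=np.tan(th)/max(th,1e-9)
    P=np.array([x*k,y*k,1]); 
    return (P*d-t)@Rm
E
python3 - <<'E'
from h import *
c=calibration('wrist'); p,d=get_image('wrist')
for v,u in [(213,233),(219,288),(182,356),(170,356),(304,491),(200,345),(176,356)]:
    print(v,u,wpt(v,u,d[v,u],c).round(),p[v,u])
hsv=cv2.cvtColor(p,cv2.COLOR_RGB2HSV)
# nut-coloured pixels lying in the scoop volume, in scoop frame
S=R.from_euler('z',13.6,degrees=True)
T=get_state()['eef_pos']; o=np.array([T[0],T[1],T[2]+19-118])
print('scoop origin',o)
for n in ('scene','side'):
    q,e=get_image(n); P=cloud(n,e); L=(P-o)@S.as_matrix()
    h=cv2.cvtColor(q,cv2.COLOR_RGB2HSV)
    m=(e>0)&(h[...,1]>90)&(h[...,0]>5)&(h[...,0]<25)&(abs(L[...,1])<72)&(L[...,0]>-80)&(L[...,0]<72)&(L[...,2]>38)&(L[...,2]<95)
    k,lab,s,ce=cv2.connectedComponentsWithStats(m.astype(np.uint8))
    for i in range(1,k):
        if s[i,4]>12: print(n,s[i,4],ce[i].round(),np.median(L[lab==i],axis=0).round(),(np.ptp(L[lab==i],axis=0)).round())
E
```

```text
213 233 [470. 110.  23.] [246 209 146]
219 288 [523. 116.  23.] [199 148 100]
182 356 [578. 166.  23.] [245 207 143]
170 356 [577. 176.   1.] [185 150 122]
304 491 [715. 100.  95.] [47 30 23]
200 345 [556. 166. 165.] [227 212 203]
176 356 [577. 172.  20.] [253 231 171]
scoop origin [548.87104399 127.07999184 111.88341295]
scene 764 [288. 214.] [20.  1. 66.] [ 74. 133.  40.]
side 1102 [343. 212.] [42. -9. 72.] [ 64. 139.  36.]
```

```bash
python3 - <<'E'
from h import *
B=np.array([440.5,-203,0])
def go(gp,sy,t,feed):
    p,o=tool(gp,sy,t); move_linear(p,feed,o)
for sy in (60,45,75,90):
    u=np.array([np.cos(np.radians(sy)),np.sin(np.radians(sy)),0])
    try:
        go(B+u*50+[0,0,250],sy,-4,170); st()
        go(B+u*40+[0,0,240],sy,18,30); st()
        go(B+u*25+[0,0,225],sy,45,25); st()
        break
    except Unreachable as e: print(sy,e); st()
pause(.5)
i=save('scene','s6.png')[0]; j=save('side','d6.png')[0]
for n in('scene','side'): print(n,[(round(r['confidence'],2),(np.array(r['point'])*[480,640]).round().tolist(),ray(n,r['point'],30)[:2].round().tolist()) for r in search_frame('walnut_0',n)])
f=lambda a:cv2.resize(a,(400,300),interpolation=cv2.INTER_CUBIC)
cv2.imwrite('pics/c6.png',np.hstack([f(i[200:440,250:570]),f(j[120:300,100:340])])[:,:,::-1])
E
```

```text
t 21.71 tcp [ 465.  -160.3  231. ] o [-176.   -0.  150.] gap 16.1 gf 30.0 F [ 0.7  0.3 -4.8] q [-19.  11.  32. 114.  -2.  58.  74.]
t 22.32 tcp [ 463.5 -163.2  221.8] o [162.1  -0.  150. ] gap 15.8 gf 30.0 F [ 0.5  0.2 -3.9] q [ -4.  11.  32. 117. -29.  56. 105.]
t 23.03 tcp [ 460.5 -168.9  211.6] o [135.1   0.  150.2] gap 15.8 gf 30.0 F [-0.  -0.  -3.4] q [ 17.  22.  29. 119. -57.  72. 140.]
scene [(0.87, [359.0, 377.0], [410.0, -202.0]), (0.86, [339.0, 372.0], [456.0, -164.0]), (0.75, [343.0, 397.0], [472.0, -209.0]), (0.59, [360.0, 403.0], [436.0, -241.0]), (0.43, [219.0, 343.0], [902.0, 197.0])]
side [(0.67, [247.0, 179.0], [485.0, -212.0]), (0.54, [218.0, 180.0], [410.0, -200.0]), (0.46, [234.0, 196.0], [464.0, -171.0])]
```

View pics/c6.png

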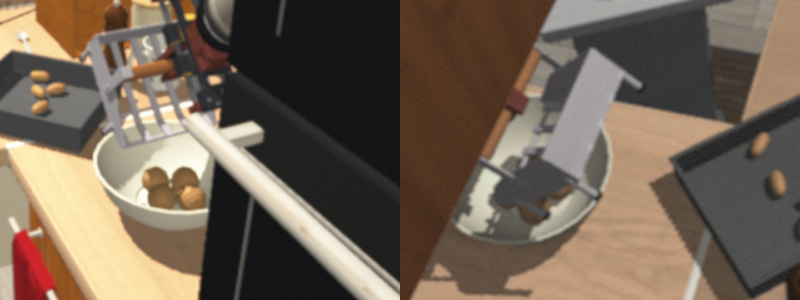

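```bash
python3 - <<'E'
from h import *
B=np.array([440.5,-203,0])
def go(gp,sy,t,feed,**k):
    p,o=tool(gp,sy,t); return move_linear(p,feed,o,**k)
u=np.array([.5,.866,0])
go(B+u*40+[0,0,240],60,18,30); go(B+u*50+[0,0,255],60,0,40)
go([490,100,255],10,0,200); st()
go([472,401,230],-5,0,180); st()
go([472,401,150],-5,0,120); st()
print(go([472,401,134],-5,0,25,guard=4)); st()
i=save('scene','s7.png')[0]; j=save('side','d7.png')[0]
f=lambda a:cv2.resize(a,(400,300),interpolation=cv2.INTER_CUBIC)
cv2.imwrite('pics/c7.png',np.hstack([f(i[150:330,110:350]),f(j[90:270,300:540])])[:,:,::-1])
E
```

```text
t 26.45 tcp [489.9  98.5 235.9] o [-180.    -0.    99.9] gap 15.6 gf 30.0 F [ 0.1 -0.7 -1.7] q [-43.  10.  28. 113.  -6.  58.  -2.]
t 28.28 tcp [472.4 399.9 211.2] o [180.    0.   84.9] gap 16.0 gf 30.0 F [-0.5  0.4 -3.9] q [-63.  24.  23.  99. -10.  59. -42.]
t 29.1 tcp [472.5 401.3 131.7] o [ 1.8e+02 -1.0e-01  8.5e+01] gap 15.8 gf 30.0 F [ 0.6 -0.4 -2.9] q [-62.  29.  21. 103. -13.  51. -40.]
True
t 29.58 tcp [472.1 400.4 119.9] o [-180.    0.   85.] gap 15.6 gf 30.0 F [-0.4 -1.6  3. ] q [-61.  30.  21. 103. -13.  49. -40.]
```

View pics/c7.png

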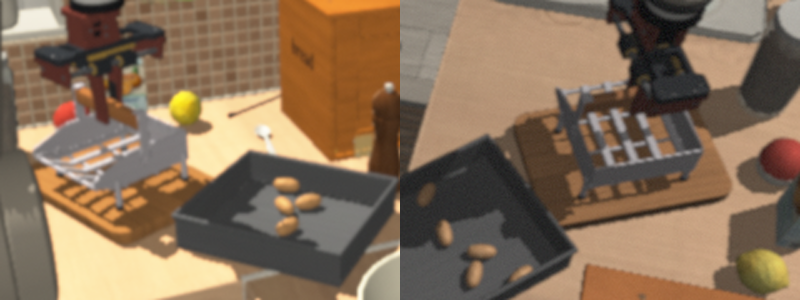

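```bash
python3 - <<'E'
from h import *
grip(80); pause(.3)
p,o=tool([472,401,260],-5); move_linear(p,120,o); pause(.5); st()
S=R.from_euler('z',-5,degrees=True).as_matrix()
for n in ('scene','side'):
    q,d=get_image(n); P=cloud(n,d); L=(P-[472,401,21])@S
    m=(d>0)&(abs(L[...,0])<25)&(abs(L[...,1])<75)&(L[...,2]>122)&(L[...,2]<140); Q=L[m]
    print(n,len(Q),np.median(Q,axis=0).round(1),'slope y',np.degrees(np.arctan(np.polyfit(Q[:,1],Q[:,2],1)[0])).round(2))
    print([(round(r['confidence'],2),ray(n,r['point'],139).round().tolist()) for r in pinpoint('scoop_grip',n)[:1]],[ray(n,r['point'],30)[:2].round().tolist() for r in search_frame('walnut_0',n)],len(search_frame('pecan_0',n)))
job_done()
E
```

```text
t 32.73 tcp [472.  401.  240.9] o [-180.    0.   85.] gap 80.0 gf 0.0 F [-0.4  0.7 -0.4] q [-64.  22.  23.  97. -10.  63. -43.]
scene 254 [ -7.2  -1.7 129.6] slope y 0.05
[(0.92, [479.0, 405.0, 139.0])] [[440.0, -233.0], [476.0, -204.0], [412.0, -201.0], [452.0, -172.0], [531.0, 491.0]] 4
side 510 [  4.8   0.6 129.9] slope y 0.26
[(0.48, [544.0, -190.0, 139.0])] [[476.0, -207.0], [452.0, -173.0], [430.0, -202.0], [447.0, -235.0]] 3
the job is handed in; nothing more can be done
```

I handed the job in at about 33 s of the 58 s limit: by my last pictures and measurements all five pecans are in the tin, all four walnuts are in the bowl, and the empty scoop stands level on the chopping board; the official verdict was not shown to me.

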